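# Hold the digital level flush on a tilted machine table

## Task

Pick up the blue digital level from the bench and hold it flush on the sloped steel face of the tilting table so that the angle can be read: whole underside flat on the steel, orange end pointing straight up the slope, pressed down gently (about 10 N). Finish while still gripping and pressing the level there; do not shift the tilt setting, and leave the other things on the bench alone.

Things in the scene. Friction and masses are not known exactly. Their poses are not given: they have to be found in the camera images.
- level: Digital level: blue bar with one orange and one black end cap, 160 x 30 x 50 mm (long, thick, tall), about 0.25 kg, standing on the bench on its 160 x 30 mm underside. Origin: centre of the underside; x along the bar to the orange end, y across the thickness, z to the top (small display, yellow vial). Grasp it from above across the 30 mm.
- level_orange_end (a point): Point on the level's underside, middle of its orange end edge, 80 mm along x from the level's origin.
- level_black_end (a point): Point on the level's underside, middle of its black end edge, 80 mm along -x from the level's origin.
- plate: Smooth steel plate of a tilting table, 220 mm along the slope x 180 mm wide x 12 mm thick. Origin: centre of its upper face, 135 mm above the bench; x in the face straight up the slope, y across it, z out of the face. It rises away from the robot by 11 to 29 degrees, different each time, on a stiff friction hinge (along y at the origin) that holds against a gentle push but slips at 6 N m.
- plate_top_edge (a point): Middle of the upper edge of the plate's face, 110 mm along the plate's x from its origin.
- stand: White pedestal with black foot under the plate, fixed to the bench; foot 170 x 150 mm, all below the plate. Origin at the centre of the foot's underside, below the plate's origin.
- sleeve: Bystander: brown sanding sleeve standing upright, 50 mm diameter, 90 mm tall; origin at the centre of its underside.
- offcut: Bystander: pale wood offcut lying flat, 90 x 60 x 20 mm; origin at the centre of its underside.
- brush: Bystander: bench brush lying flat at the far side of the work; origin on its underside, x along it.

How it is judged:
On the way:
1. the level is gripped and lifted clear of the bench (height (world z) of level above 0.05 m and contact force between the fingers and level above 3 N and contact force between level and plate below 0.1 N), for 0.2 s.
At the end, for the whole second after the job is handed in: Level gripped (over 3 N), at rest, pressed on the plate with 3.5 to 30 N; both underside ends within 3 mm of the face and on it (110 mm of its centre along the slope, 77 mm across); underside parallel within 2 deg, length within 8 deg of straight uphill, orange end up (contact force between the fingers and level above 3 N and contact force between level and plate between 3.5 and 30 N and z of level_orange_end in the frame of plate between -0.003 and 0.003 m and x of level_orange_end in the frame of plate between -0.11 and 0.11 m and y of level_orange_end in the frame of plate between -0.077 and 0.077 m and z of level_black_end in the frame of plate between -0.003 and 0.003 m and x of level_black_end in the frame of plate between -0.11 and 0.11 m and y of level_black_end in the frame of plate between -0.077 and 0.077 m and angle between the z axis of level and the z axis of plate, either way round below 0.035 rad and angle between the x axis of level and the x axis of plate, either way round below 0.14 rad and x of level_orange_end in the frame of plate above 0.02 m and x of level_black_end in the frame of plate below -0.02 m and linear speed of level below 0.01 m/s and angular speed of level below 0.08 rad/s); the arm keeps its last pose, push and grip.
It fails at once if a bystander is pushed more than 20 mm (distance of any of sleeve, offcut, brush from where it was at the start of the episode above 0.02 m).
It fails at once if the plate's tilt setting is shifted (upper edge moved over 5 mm) (distance of plate_top_edge from where it was at the start of the episode above 0.005 m).
It fails at once if the level is rammed into the plate with over 60 N (contact force between level and plate above 60 N).
It also fails if it takes over 38 s, if anything falls off the work surface, if the arm or the gripper's body presses on something with over 40 N, if the wrist force passes 120 N, or if a joint passes its speed limit or range.

## Robot

A 6-joint arm with a two-finger parallel gripper is mounted at the origin on the work surface. World frame = base frame: x ahead of the robot, y to its left, z up, the work surface at z = 0. Lengths are in m, angles in rad, forces in N, time in s.
With the tool pointing down it reaches from about 0.25 to 0.8 m from the base axis. Payload 3.9 kg.
Tool frame: the origin (TCP) lies on the centre line of the jaws, within the pads' length; the fingertips stand 11 mm ahead of it and the grasp point (between the pads) lies 8 mm behind it; z points along the fingers, x is the direction in which the jaws open and shut, and the axes are right-handed (so a half turn about z gives the same grasp; the last joint's range is limited). The gripper opens to 85 mm and grips with 20 to 120 N. Pads are 22 mm wide; open, the fingers measure 114 mm over their backs; the gripper's body (76 mm by 85 mm) begins 54 mm behind the grasp point. The pads swing forward as they close: fully open they stand 13 mm farther back than shut.
Start: joints at [-1.148, 0.26, -0.138, 1.173, 0, 1.571], TCP at [0.215, -0.479, 0.242] pointing down, gripper open.
Joint ranges: [-2.78, 2.78], [-0.83, 1.72], [-1.28, 1.37], [-1.9, 2.12], [-1.57, 1.48], [-3.14, 3.14]. Speed limits (rad/s): [2.57, 2.57, 3.14, 3.14, 3.14, 3.14].

## Interface

Orientations are given as a 3x3 rotation matrix whose columns are the frame's x, y, z axes.
In Python, from workcell import * gives the robot as it stands. The module is installed in compiled form; this text tells all that it offers.
- The arm moves only by the tool drive_tool, never from a script. Its argument "rows" is a list of rows, each a list of 3 entries, a list of its own where there are three numbers: the shift along the tool's x, y, z in cm, then the turn about the tool's z in degrees, then the finger opening in cm, from 0 to 8.54. A call has 1 to 20 rows; each row is the pose to reach, as a shift and turn from the pose commanded when the call began, along the tool's axes at that moment; what a row does not reach only later rows make up. A row lasts 1/12 s, in which the tool goes at most 41.7 mm and 7.16 degrees, less where a joint would pass 70% of its speed; a pose out of reach is approached as far as the arm can. A call with a gripper value outside its range is refused whole. The fingers move at their own pace and stop on an object; "force" is the grip in N (left out, the last holds). Time passes only in rows, so rows that repeat a pose let the fingers close. It gives the time, the measured TCP pose, the force and the opening at its end, in the units of the state.
- get_state(): the state, without advancing time (a new reading comes with each control period).
- capture(name): name is "scene" or "top" or "wrist"; returns a dict with "color" (480x640x3 uint8, blue, green, red), "K" (3x3 intrinsics, pixels), "position" and "attitude" of the camera in the world; the wrist camera has in their place "T_tool_cam" (4x4, takes a point from camera to tool coordinates, whose origin is the TCP and whose axes are the tool frame's). Camera axes: x right, y up, looking along -z (the intrinsics and any distortion apply to the point x, -y, -z); pixel columns grow to the right and rows downward; lengths in m; the calibration is good to about 2 mm. The wrist camera is an equidistant fisheye: a pixel r from the principal point sees the ray r / f radians off the axis. A picture is of the moment at which its call begins: read the wrist's pose just before it. There is no depth.
- job_done(): hands the job in, once; it reports no verdict.
Trained networks look in the newest picture that a camera, given by its name, has taken for a name from the list of things; names that differ only in an ending like _2 or _b are one class to them, and where a whole thing is asked for, a point or a joint stands for the part that bears it (a point fixed in the world has none). Each returns a list of dicts, best first, with "score" (0 to 1); they miss things now and then, are a little off and sometimes report something else, mostly with a low value. They report only what shows in the picture. A call takes as long as a camera call.
- spot_in(camera, label): "xy" ([column, row] in pixels, amid what is visible of it).
- pinpoint(camera, label): "xy" ([column, row] in pixels: a listed point, or the origin of a listed thing).
The state is a dict: "time_s": time; "joints": joint angles; "joint_vel": joint speeds; "joint_torque": joint torques, N m; "tcp_pos": TCP position; "eef_rot": TCP orientation; "wrist_force": force on the tool from outside, world axes, zero at the start; "ft_torque": the same for the moment, N m; "width": finger opening in m.
Only numpy, scipy, OpenCV 4.12 (cv2) and the standard library are available. Lean on these libraries where they do the work, as an engineer would, in place of code of your own. Each camera call takes 0.05 s, during which the arm holds its last target. There are 200 camera calls.

## Working session

There is one attempt and no reset: what is moved stays moved. The work goes in short steps, Python scripts to look and compute and a tool call to move; the robot and the scene stay as the last step left them, time stands still between calls to the robot, and variables do not carry over. Pictures are saved under pics/ and viewed, about 8 in all and at most 12, crops included, and the job is handed in when it is done.

Besides the shell and the picture viewer there is one more tool, called after "Call:" by a JSON object that holds its "api" and its "payload", one argument or row to a line. drive_tool: Moves the arm, as the interface text tells. Its arguments: {"type":"object","properties":{"rows":{"type":"array"},"force":{"type":"number"}},"required":["rows"]}

```bash
mkdir -p pics; cat > h.py <<'E'
from workcell import *
import numpy as np, cv2
def ray(cam,c,xy):
    K=np.array(c["K"]);R=np.array(c["attitude"]);
    d=np.array([(xy[0]-K[0,2])/K[0,0],-(xy[1]-K[1,2])/K[1,1],-1.]);d=R@d
    return np.array(c["position"]),d/np.linalg.norm(d)
def tri(rs):
    A=np.zeros((3,3));b=np.zeros(3)
    for p,d in rs:
        M=np.eye(3)-np.outer(d,d);A+=M;b+=M@p
    x=np.linalg.solve(A,b)
    return x,[np.linalg.norm(np.cross(x-p,d)) for p,d in rs]
def atz(r,z): p,d=r;return p+d*(z-p[2])/d[2]
E
python3 - <<'E'
from h import *
C={n:capture(n) for n in("scene","top")}
for n,c in C.items(): print(n,{k:np.round(v,4).tolist() for k,v in c.items() if k!="color"}); cv2.imwrite(f"pics/{n}0.png",c["color"])
for l in["level","level_orange_end","level_black_end","plate","plate_top_edge","stand","sleeve","offcut","brush"]:
    rs=[]
    for n,c in C.items():
        r=pinpoint(n,l)[:2]
        print(l,n,[(np.round(q["xy"],1).tolist(),round(q["score"],2)) for q in r], *[np.round(atz(ray(n,c,q["xy"]),0),3) for q in r[:1]])
        if r: rs.append(ray(n,c,r[0]["xy"]))
    if len(rs)==2: x,e=tri(rs);print("   tri",x.round(4),np.round(e,4))
s=get_state();print(s["eef_rot"],s["wrist_force"],s["time_s"],s["width"])
E
```

```text
scene {'K': [[618.3685, 0.0, 326.7801], [0.0, 618.3685, 251.2755], [0.0, 0.0, 1.0]], 'position': [1.1206, -0.0557, 1.001], 'attitude': [[0.0684, -0.8416, 0.5357], [0.9975, 0.0497, -0.0493], [0.0149, 0.5378, 0.8429]]}
top {'K': [[497.6887, 0.0, 323.1232], [0.0, 497.6887, 233.8173], [0.0, 0.0, 1.0]], 'position': [0.5192, 0.0038, 1.13], 'attitude': [[-0.0036, 0.9987, -0.0499], [-0.9999, -0.0043, -0.0129], [-0.0131, 0.0499, 0.9987]]}
level scene [([432.9, 235.7], 0.81)] [0.461 0.213 0.   ]
level top [([236.8, 286.5], 0.74)] [0.457 0.214 0.   ]
   tri [ 0.4565  0.2151 -0.0063] [0.0006 0.0006]
level_orange_end scene [([401.3, 256.8], 0.77)] [0.505 0.144 0.   ]
level_orange_end top [([265.7, 263.4], 0.9)] [0.509 0.149 0.   ]
   tri [0.5087 0.1458 0.0053] [0.0025 0.0025]
level_black_end scene [([467.0, 220.4], 0.55)] [0.428 0.287 0.   ]
level_black_end top [([207.5, 304.1], 0.62)] [0.417 0.281 0.   ]
   tri [ 0.4164  0.2887 -0.017 ] [0.0037 0.0037]
plate scene [([188.8, 243.1], 0.94), ([202.9, 282.9], 0.65)] [ 0.45  -0.262  0.   ]
plate top [([443.6, 243.9], 0.83), ([471.1, 194.7], 0.22)] [ 
[... 440 characters left out ...]
004]
sleeve scene [([334.7, 317.7], 0.87)] [0.627 0.007 0.   ]
sleeve top [([327.4, 208.2], 0.89)] [0.634 0.008 0.   ]
   tri [0.6327 0.0075 0.0122] [0.0009 0.0009]
offcut scene [([307.2, 203.7], 0.7)] [ 0.369 -0.029  0.   ]
offcut top [([343.1, 320.6], 0.68)] [ 0.38  -0.026  0.   ]
   tri [ 0.3817 -0.0274  0.0172] [0.0019 0.0019]
brush scene [([351.9, 383.7], 0.64)] [0.752 0.027 0.   ]
brush top [([315.8, 153.8], 0.92)] [0.759 0.034 0.   ]
   tri [0.7565 0.0302 0.0116] [0.004 0.004]
[[ 4.10280285e-01 -9.11959477e-01  2.60558077e-05]
 [-9.11959475e-01 -4.10280286e-01 -5.41082520e-05]
 [ 6.00347174e-05 -1.56229167e-06 -9.99999998e-01]] [0.08644088 0.34502344 0.40391719] 1.0 0.0852224713625543
```

```bash
python3 - <<'E'
import cv2,numpy as np
a=cv2.imread("pics/scene0.png")[120:420,80:520];b=cv2.imread("pics/top0.png")[120:370,160:560]
a=cv2.resize(a,(800,545));b=cv2.resize(b,(800,500))
cv2.imwrite("pics/a.png",a);cv2.imwrite("pics/b.png",b)
E
```

```text
(no output)
```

View pics/a.png

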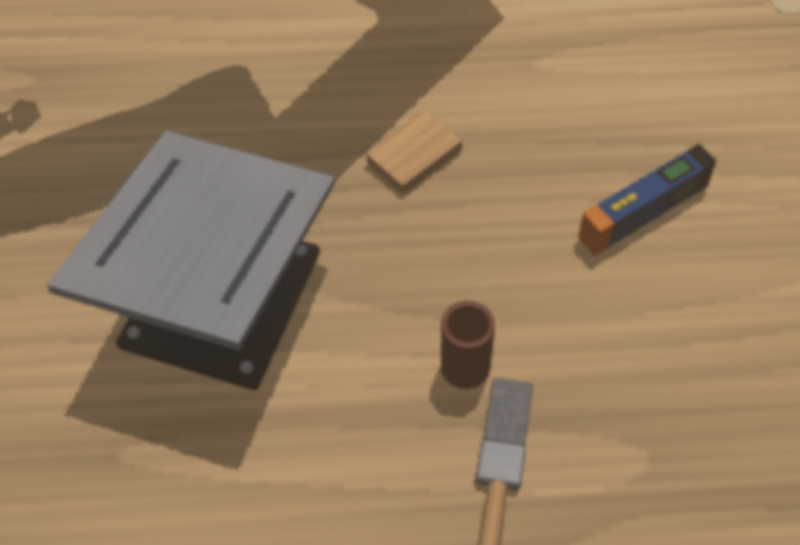

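View pics/b.png

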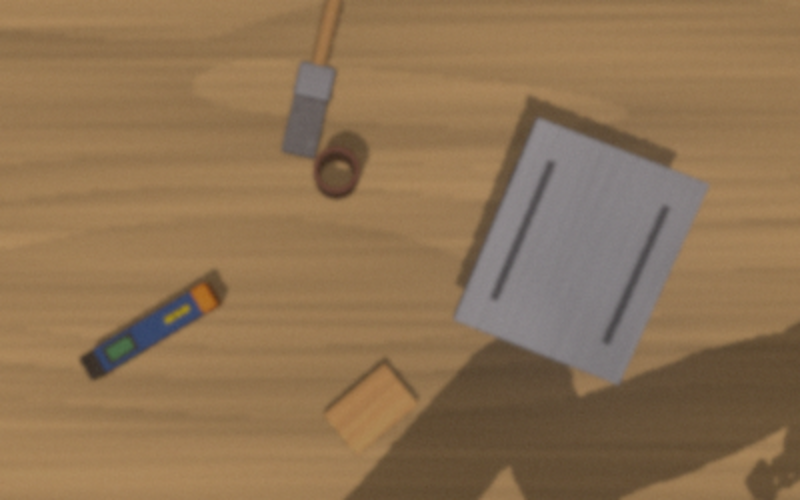

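```bash
cat > fit.py <<'E'
from h import *
from scipy.optimize import least_squares
from scipy.spatial.transform import Rotation as Ro
C={n:capture(n) for n in("scene","top")}
def proj(n,P):
    c=C[n];K=np.array(c["K"]);q=(P-np.array(c["position"]))@np.array(c["attitude"])
    return np.c_[K[0,0]*q[:,0]/-q[:,2]+K[0,2],K[1,1]*-q[:,1]/-q[:,2]+K[1,2]]
# corners: far-left, far-right, near-right, near-left
S=np.array([(241,341),(50,287),(167,132),(334,178)])/[1.8182,1.8167]+[80,120]
T=np.array([(540,119),(708,185),(617,382),(456,318)])/2+[160,120]
def refine(n,U):
    g=cv2.cvtColor(C[n]["color"],cv2.COLOR_BGR2GRAY)
    return cv2.cornerSubPix(g,U.astype(np.float32).reshape(-1,1,2),(4,4),(-1,-1),(3,50,.01)).reshape(-1,2)
S2,T2=refine("scene",S),refine("top",T)
print((S2-S).round(1).tolist(),(T2-T).round(1).tolist())
L=np.array([(.11,.09,0),(.11,-.09,0),(-.11,-.09,0),(-.11,.09,0)])
def pts(p): return Ro.from_euler("ZY",[p[2],-p[3]]).apply(L)+[p[0],p[1],.135]
for a,b in((S,T),(S2,T2)):
    f=lambda p:np.r_[(proj("scene",pts(p))-a).ravel(),(proj("top",pts(p))-b).ravel()]
    r=least_squares(f,[.54,-.23,-.45,.35],loss="soft_l1");print(r.x.round(4),np.degrees(r.x[2:]),r.fun.round(1))
# level: blue/orange/dark segmentation in top view
im=C["top"]["color"];h=cv2.cvtColor(im,cv2.COLOR_BGR2HSV)[225:315,190:280]
o=cv2.inRange(h,(4,170,120),(14,255,255));bl=cv2.inRange(h,(100,80,40),(130,255,255))
for nm,m in(("orange",o),("blue",bl)):
    k=np.argwhere(m)[:,::-1]+[190,225]
    r=cv2.minAreaRect(k.astype(np.float32));print(nm,len(k),k.mean(0),r)
    print(atz(ray("top",C["top"],k.mean(0)),.05))
E
python3 fit.py
```

```text
[[-1.4, 1.0], [-2.2, -0.0], [-0.9, -1.4], [0.3, 0.4]] [[-1.4, -0.9], [0.0, 0.0], [-0.4, 0.5], [-0.7, -0.4]]
[ 0.5443 -0.2324 -0.3732  0.2255] [-21.38342036  12.92143307] [-0.5 -0.1 -2.  -1.9 -1.2 -0.3  0.3 -0.6 -2.9 -1.9 -0.2 -1.9 -0.1  0.2
 -2.7  0. ]
[ 0.5444 -0.2331 -0.3821  0.2078] [-21.89383261  11.90578304] [-0.4  0.1 -0.4 -1.6 -0.1  0.1 -0.  -1.2 -0.7 -1.3  0.2 -1.5  0.3  0.2
 -1.9  0. ]
orange 29 [262.79310345 268.10344828] ((261.9230651855469, 268.38458251953125), (13.867505073547363, 7.765803337097168), 56.30992889404297)
[0.49924737 0.14885371 0.05      ]
blue 348 [235.85057471 284.42816092] ((232.9852752685547, 285.808837890625), (11.661905288696289, 54.708045959472656), 59.03623962402344)
[0.464147   0.20724936 0.05      ]
```

Call:
{"api": "drive_tool", "payload": {
  "rows": [
    [[-53,-50.7,0],-97.8,6.5],
    [[-53,-50.7,0],-97.8,6.5],
    [[-53,-50.7,0],-97.8,6.5],
    [[-53,-50.7,0],-97.8,6.5],
    [[-53,-50.7,0],-97.8,6.5],
    [[-53,-50.7,0],-97.8,6.5],
    [[-53,-50.7,0],-97.8,6.5],
    [[-53,-50.7,0],-97.8,6.5],
    [[-53,-50.7,0],-97.8,6.5],
    [[-53,-50.7,0],-97.8,6.5],
    [[-53,-50.7,0],-97.8,6.5],
    [[-53,-50.7,0],-97.8,6.5],
    [[-53,-50.7,0],-97.8,6.5],
    [[-53,-50.7,0],-97.8,6.5],
    [[-53,-50.7,0],-97.8,6.5],
    [[-53,-50.7,0],-97.8,6.5],
    [[-53,-50.7,0],-97.8,6.5],
    [[-53,-50.7,0],-97.8,6.5],
    [[-53,-50.7,0],-97.8,6.5],
    [[-53,-50.7,0],-97.8,6.5]
  ],
  "force": 40
}}

```text
time_s: 2.77
tcp_pos: [0.4604, 0.2138, 0.2419]
eef_rot: [[0.846, 0.532, -0.001], [0.532, -0.846, -0.001], [-0.001, 0.0, -1.0]]
wrist_force: [-1.4, 0.0, -0.4]
width: 0.0649
```

```bash
cat >> h.py <<'E'
def wray(c,s,xy):
    K=np.array(c["K"]);T=np.array(c["T_tool_cam"]);R=np.array(s["eef_rot"])
    u=np.array([(xy[0]-K[0,2]),(xy[1]-K[1,2])])/[K[0,0],K[1,1]];th=np.hypot(*u)
    d=np.array([*(u/max(th,1e-9)*np.sin(th)),np.cos(th)])*[1,-1,-1]
    return np.array(s["tcp_pos"])+R@T[:3,3],R@(T[:3,:3]@d)
E
python3 - <<'E'
from h import *
s=get_state();c=capture("wrist");im=c["color"];cv2.imwrite("pics/w1.png",im)
print(s["joints"],c["T_tool_cam"].round(3).tolist())
h=cv2.cvtColor(im,cv2.COLOR_BGR2HSV)
for nm,m in(("orange",cv2.inRange(h,(4,170,120),(14,255,255))),("blue",cv2.inRange(h,(100,80,40),(130,255,255)))):
    k=np.argwhere(m)[:,::-1]
    if len(k): print(nm,len(k),k.mean(0),cv2.minAreaRect(k.astype(np.float32)),atz(wray(c,s,k.mean(0)),.05).round(4))
for l in["level","level_orange_end","level_black_end"]:
    for q in pinpoint("wrist",l)[:2]: print(l,q,atz(wray(c,s,q["xy"]),0).round(4))
E
```

```text
[ 4.34896820e-01  2.31082498e-01 -1.78718589e-01  1.16173391e+00
 -2.82611751e-04  1.44418593e+00] [[1.0, -0.0, -0.0, -0.0], [-0.0, -0.955, -0.297, -0.077], [0.0, 0.297, -0.955, -0.131], [0.0, 0.0, 0.0, 1.0]]
orange 725 [215.11724138 330.58896552] ((168.03384399414062, 354.4811706542969), (33.69577407836914, 372.4007873535156), 60.883846282958984) [0.4414 0.0412 0.05  ]
blue 2944 [319.12567935 205.46263587] ((209.5635986328125, 330.565673828125), (103.89469909667969, 460.4298095703125), 40.20576477050781) [0.4624 0.2128 0.05  ]
level {'xy': [318.1, 190.5], 'score': 0.64} [0.4597 0.2154 0.    ]
```

View pics/w1.png

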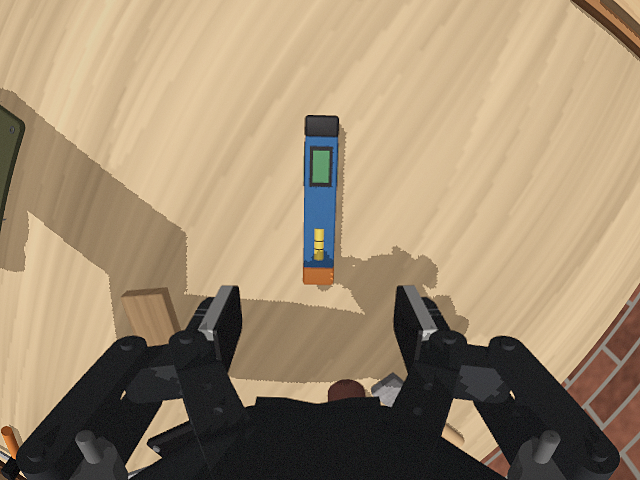

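```bash
python3 - <<'E'
from h import *
s=get_state();c=capture("wrist")
P=[atz(wray(c,s,xy),.05) for xy in((306,116),(338,117),(333,285),(303,284))]
b=(P[0]+P[1])/2;o=(P[2]+P[3])/2
print(np.round(P,4),np.linalg.norm(o-b),(o+b)/2,np.degrees(np.arctan2(*(o-b)[[1,0]])), np.degrees(np.arctan2(s["eef_rot"][1][0],s["eef_rot"][0][0])))
R=np.array(s["eef_rot"]);print(R.T@((o+b)/2-s["tcp_pos"]))
E
```

```text
[[0.4102 0.2716 0.05  ]
 [0.4339 0.2854 0.05  ]
 [0.5149 0.1508 0.05  ]
 [0.4898 0.1364 0.05  ]] 0.15697191440073885 [0.46219562 0.21105402 0.05      ] -59.26122269266128 31.94278030986556
[0.00198781 0.00152054 0.19240628]
```

Call:
{"api": "drive_tool", "payload": {
  "rows": [
    [[0.1,0.1,5],1,6.5],
    [[0.1,0.1,10],1,6.5],
    [[0.1,0.1,14],1,6.5],
    [[0.1,0.1,17],1,6.5],
    [[0.1,0.1,19],1,6.5],
    [[0.1,0.1,20.5],1,6.5],
    [[0.1,0.1,21.5],1,6.5],
    [[0.1,0.1,21.5],1,6.5],
    [[0.1,0.1,21.5],1,2],
    [[0.1,0.1,21.5],1,2],
    [[0.1,0.1,21.5],1,2],
    [[0.1,0.1,21.5],1,2],
    [[0.1,0.1,21.5],1,2],
    [[0.1,0.1,21.5],1,2],
    [[0.1,0.1,21.5],1,2],
    [[0.1,0.1,21.5],1,2]
  ],
  "force": 30
}}

```text
time_s: 4.35
tcp_pos: [0.4628, 0.2125, 0.0287]
eef_rot: [[0.857, 0.515, 0.003], [0.515, -0.857, 0.0], [0.003, 0.001, -1.0]]
wrist_force: [-0.5, -0.8, 6.8]
width: 0.0296
```

Call:
{"api": "drive_tool", "payload": {
  "rows": [
    [[0,0,-1],0,2],
    [[0,0,-4],0,2],
    [[0,0,-8],0,2],
    [[0,0,-12],0,2],
    [[0,0,-16],0,2],
    [[0,0,-20],0,2],
    [[0,0,-22],0,2],
    [[0,0,-22],0,2],
    [[0,0,-22],0,2]
  ]
}}

```text
time_s: 5.1
tcp_pos: [0.4621, 0.2126, 0.2482]
eef_rot: [[0.857, 0.516, 0.002], [0.516, -0.857, 0.001], [0.003, 0.0, -1.0]]
wrist_force: [-0.4, -0.7, -3.2]
width: 0.0295
```

Call:
{"api": "drive_tool", "payload": {
  "rows": [
    [[-0.6,1.5,0],-2,2],
    [[-1.8,4.5,0],-5,2],
    [[-3,7.7,0],-8,2],
    [[-4.2,10.9,0],-11,2],
    [[-5.5,14.1,0],-14,2],
    [[-6.7,17.3,0],-17,2],
    [[-8,20.5,0],-20,2],
    [[-9.2,23.7,0],-23,2],
    [[-10.5,26.9,0],-26,2],
    [[-11.7,30.1,0],-29,2],
    [[-13,33.3,0],-31,2],
    [[-14.2,36.5,0],-33,2],
    [[-15.2,39,0],-35,2],
    [[-15.9,40.8,0],-36,2],
    [[-16.3,41.9,0],-37,2],
    [[-16.3,41.9,0],-37,2],
    [[-16.3,41.9,0],-37,2]
  ]
}}

```text
time_s: 6.52
tcp_pos: [0.5365, -0.2306, 0.2444]
eef_rot: [[0.376, 0.927, -0.005], [0.927, -0.376, 0.003], [0.001, -0.005, -1.0]]
wrist_force: [-0.7, 0.3, -3.1]
width: 0.0296
```

```bash
python3 - <<'E'
from h import *
s=get_state();print(s["tcp_pos"],s["joints"],s["wrist_force"],s["ft_torque"])
C={n:capture(n) for n in("scene","wrist","top")}
a=cv2.resize(C["scene"]["color"][100:400,60:360],(500,500));w=cv2.resize(C["wrist"]["color"],(667,500))[:,180:480]
cv2.imwrite("pics/c2.png",np.hstack([a,w]))
cv2.imwrite("pics/w2.png",C["wrist"]["color"])
for l in["plate_top_edge","plate"]:
    for n in("scene","wrist"):print(l,n,pinpoint(n,l)[:1])
for l in["level_orange_end","level_black_end"]:
    rs=[]
    for n in("scene","wrist"):
        q=pinpoint(n,l)[:1];print(l,n,q)
        if q: rs.append(ray(n,C[n],q[0]["xy"]) if n=="scene" else wray(C[n],s,q[0]["xy"]))
    if len(rs)==2:print(tri(rs))
E
```

```text
[ 0.53650355 -0.23057225  0.2444203 ] [-4.06180052e-01  3.65338577e-01  2.09183659e-02  1.23184634e+00
  5.23763975e-04 -2.10775465e-02] [-0.72466341  0.29426474 -3.13651912] [0.05713735 0.05018576 0.00842923]
plate_top_edge scene [{'xy': [155.8, 293.4], 'score': 0.7}]
plate_top_edge wrist []
plate scene [{'xy': [188.0, 246.7], 'score': 0.56}]
plate wrist []
level_orange_end scene [{'xy': [336.9, 318.3], 'score': 0.56}]
level_orange_end wrist []
level_black_end scene []
level_black_end wrist []
```

View pics/c2.png

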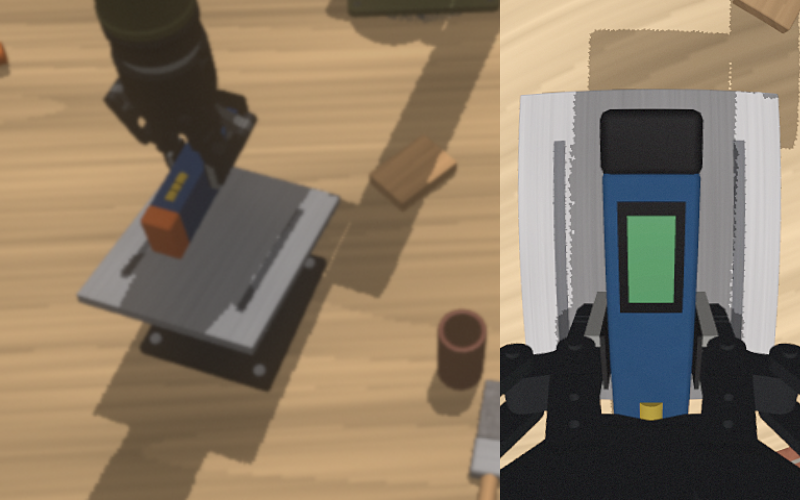

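Call:
{"api": "drive_tool", "payload": {
  "rows": [
    [[0,0,1.5],0,2],
    [[0,0,3],0,2],
    [[0,0,4],0,2],
    [[0,0,4.8],0,2],
    [[0,0,5.3],0,2],
    [[0,0,5.6],0,2],
    [[0,0,5.9],0,2],
    [[0,0,6.1],0,2],
    [[0,0,6.3],0,2],
    [[0,0,6.4],0,2],
    [[0,0,6.4],0,2],
    [[0,0,6.4],0,2]
  ]
}}

```text
time_s: 8.07
tcp_pos: [0.5381, -0.2309, 0.1835]
eef_rot: [[0.374, 0.927, 0.0], [0.927, -0.374, -0.0], [0.0, 0.0, -1.0]]
wrist_force: [-0.6, -0.5, -2.6]
width: 0.0296
```

Call:
{"api": "drive_tool", "payload": {
  "rows": [
    [[0,0,0.1],0,2],
    [[0,0,0.2],0,2],
    [[0,0,0.3],0,2],
    [[0,0,0.4],0,2],
    [[0,0,0.5],0,2],
    [[0,0,0.6],0,2],
    [[0,0,0.6],0,2]
  ]
}}

```text
time_s: 8.65
tcp_pos: [0.5376, -0.2307, 0.1779]
eef_rot: [[0.374, 0.927, -0.0], [0.927, -0.374, -0.0], [-0.0, 0.0, -1.0]]
wrist_force: [-4.0, 1.5, 3.7]
width: 0.0297
```

Call:
{"api": "drive_tool", "payload": {
  "rows": [
    [[0,0,0.1],0,2],
    [[0,0,0.2],0,2],
    [[0,0,0.3],0,2],
    [[0,0,0.4],0,2],
    [[0,0,0.4],0,2]
  ]
}}

```text
time_s: 9.07
tcp_pos: [0.5361, -0.2301, 0.1734]
eef_rot: [[0.374, 0.927, -0.003], [0.927, -0.374, 0.001], [-0.0, -0.003, -1.0]]
wrist_force: [-7.2, 2.2, 4.4]
width: 0.0296
```

Call:
{"api": "drive_tool", "payload": {
  "rows": [
    [[0,0,0.1],0,2],
    [[0,0,0.2],0,2],
    [[0,0,0.3],0,2],
    [[0,0,0.4],0,2],
    [[0,0,0.4],0,2]
  ]
}}

```text
time_s: 9.48
tcp_pos: [0.5355, -0.2298, 0.1692]
eef_rot: [[0.374, 0.927, -0.004], [0.927, -0.374, 0.002], [0.0, -0.005, -1.0]]
wrist_force: [-8.0, 2.8, 5.3]
width: 0.0294
```

Call:
{"api": "drive_tool", "payload": {
  "rows": [
    [[0,0,0.1],0,2],
    [[0,0,0.2],0,2],
    [[0,0,0.3],0,2],
    [[0,0,0.3],0,2]
  ]
}}

```text
time_s: 9.82
tcp_pos: [0.5356, -0.2298, 0.1661]
eef_rot: [[0.374, 0.927, -0.004], [0.927, -0.374, 0.002], [0.0, -0.005, -1.0]]
wrist_force: [-6.4, 2.7, 5.3]
width: 0.0297
```

```bash
python3 - <<'E'
from h import *
s=get_state();print(s["tcp_pos"],s["wrist_force"],s["ft_torque"])
C={n:capture(n) for n in("scene","wrist")}
a=cv2.resize(C["scene"]["color"][180:340,100:260],(500,500));w=cv2.resize(C["wrist"]["color"],(667,500))[:,180:480]
cv2.imwrite("pics/c3.png",np.hstack([a,w]))
E
```

```text
[ 0.53556006 -0.22983229  0.16606285] [-6.4065078   2.74977109  5.32700265] [0.39747869 0.88751004 0.00348111]
```

View pics/c3.png

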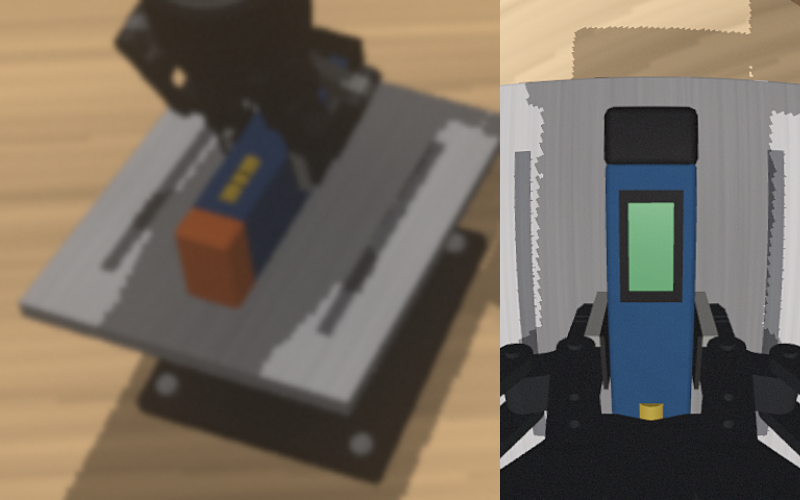

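Call:
{"api": "drive_tool", "payload": {
  "rows": [
    [[0,0,0.1],0,2],
    [[0,0,0.2],0,2],
    [[0,0,0.2],0,2]
  ]
}}

```text
time_s: 10.17
tcp_pos: [0.5357, -0.2299, 0.1641]
eef_rot: [[0.374, 0.927, -0.004], [0.927, -0.374, 0.002], [0.0, -0.004, -1.0]]
wrist_force: [-7.5, 2.2, 4.5]
width: 0.0297
```

Call:
{"api": "drive_tool", "payload": {
  "rows": [
    [[0,0,0.1],0,2],
    [[0,0,0.2],0,2],
    [[0,0,0.2],0,2]
  ]
}}

```text
time_s: 10.42
tcp_pos: [0.5357, -0.2299, 0.1622]
eef_rot: [[0.374, 0.927, -0.004], [0.927, -0.374, 0.002], [0.0, -0.004, -1.0]]
wrist_force: [-6.5, 3.6, 4.5]
width: 0.0297
```

Call:
{"api": "drive_tool", "payload": {
  "rows": [
    [[0,0,0.1],0,2],
    [[0,0,0.2],0,2],
    [[0,0,0.2],0,2]
  ]
}}

```text
time_s: 10.67
tcp_pos: [0.5358, -0.2299, 0.1619]
eef_rot: [[0.374, 0.927, -0.003], [0.927, -0.374, 0.001], [0.0, -0.003, -1.0]]
wrist_force: [-9.3, 4.3, 13.1]
width: 0.0295
```

Call:
{"api": "drive_tool", "payload": {
  "rows": [
    [[0,0,0.1],0,2],
    [[0,0,0.2],0,2],
    [[0,0,0.2],0,2]
  ]
}}

```text
time_s: 10.92
tcp_pos: [0.5358, -0.2299, 0.1618]
eef_rot: [[0.374, 0.927, -0.001], [0.927, -0.374, 0.001], [-0.0, -0.001, -1.0]]
wrist_force: [-13.5, 5.7, 24.1]
width: 0.03
```

Call:
{"api": "drive_tool", "payload": {
  "rows": [
    [[0,0,-0.1],0,2],
    [[0,0,-0.2],0,2],
    [[0,0,-0.2],0,2],
    [[0,0,-0.2],0,2],
    [[0,0,-0.2],0,2]
  ]
}}

```text
time_s: 11.33
tcp_pos: [0.5358, -0.2299, 0.1619]
eef_rot: [[0.374, 0.927, -0.003], [0.927, -0.374, 0.001], [-0.0, -0.003, -1.0]]
wrist_force: [-9.7, 3.7, 14.6]
width: 0.0296
```

```bash
python3 - <<'E'
from h import *
s=get_state();print(s["tcp_pos"],s["wrist_force"],s["ft_torque"])
C={n:capture(n) for n in("scene","wrist")}
a=cv2.resize(C["scene"]["color"][180:340,100:260],(500,500),interpolation=cv2.INTER_CUBIC);w=cv2.resize(C["wrist"]["color"],(667,500))[:,180:480]
cv2.imwrite("pics/c4.png",np.hstack([a,w]))
print(pinpoint("scene","plate_top_edge")[:1])
for l in["level_orange_end","level_black_end"]:
    for n in C:print(l,n,pinpoint(n,l)[:1])
E
```

```text
[ 0.53580169 -0.22991989  0.16190216] [-9.68161521  3.68551681 14.5935907 ] [0.63095098 1.53142856 0.01085213]
[{'xy': [157.6, 289.6], 'score': 0.63}]
level_orange_end scene [{'xy': [168.2, 275.8], 'score': 0.56}]
level_orange_end wrist []
level_black_end scene [{'xy': [211.1, 215.7], 'score': 0.94}]
level_black_end wrist []
```

View pics/c4.png

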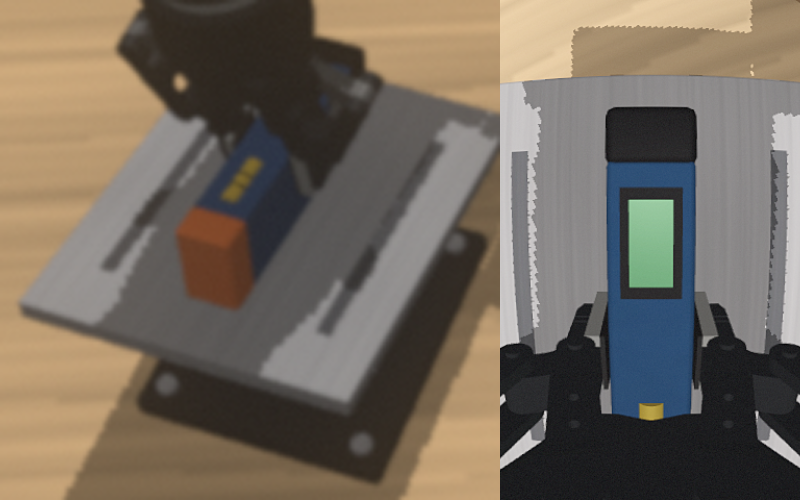

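```bash
python3 - <<'E'
from h import *
c=capture("wrist");K=np.array(c["K"]);T=np.array(c["T_tool_cam"])
def px(P):
    q=(np.linalg.inv(T)@np.r_[P,1])[:3]*[1,-1,-1];r=np.hypot(q[0],q[1]);th=np.arctan2(r,q[2])
    return q[:2]/r*th*K[0,0]+K[[0,1],2]
# level black cap in tool frame: uphill=+y, z down. pivot (0,0,-.008); underside at z=+.0287
def pt(t,x,e,y,h):   # x along level, h height above underside
    p=np.array([x+e,.0287-h+.008]); c_,s_=np.cos(t),np.sin(t)  # pitch up by t: uphill end rises (-z)
    return np.array([y,p[0]*c_+p[1]*s_,-.008-p[0]*s_+p[1]*c_])
for f in("w2",None):
    im=cv2.imread("pics/w2.png") if f else c["color"]
    # cap/blue boundary along central column, top edge
    for col in (290,318,350):
        v=im[80:180,col].astype(int); print(f,col,"top",80+np.argmin(np.diff(v.sum(1))),"blue",80+np.argmax(np.diff(v[:,0]-v[:,2])),end=" | ")
    row=im[140].astype(int).sum(1);g=np.abs(np.diff(row));print([i for i in range(260,380) if g[i]>60])
    row=im[165].astype(int);g=np.abs(np.diff(row[:,0]-row[:,2]));print([i for i in range(250,390) if g[i]>40])
for e in(-.002,0,.003,.005):
  for t in(0,11,12,13,14):
    a=np.radians(t);print(e,t,px(pt(a,-.08,e,0,.05))[1].round(1),[px(pt(a,x,e,y,.05)).round(1).tolist() for x in(-.08,-.06) for y in(-.015,.015)])
E
```

```text
w2 290 top 104 blue 166 | w2 318 top 104 blue 85 | w2 350 top 104 blue 167 | [268, 269, 366, 367]
[]
None 290 top 102 blue 155 | None 318 top 102 blue 155 | None 350 top 102 blue 155 | [272, 273, 360, 361]
[359]
-0.002 0 99.0 [[265.1, 99.9], [368.4, 99.9], [266.3, 167.1], [367.2, 167.1]]
-0.002 11 98.2 [[271.6, 98.8], [361.9, 98.8], [271.1, 157.9], [362.4, 157.9]]
-0.002 12 98.6 [[272.1, 99.2], [361.4, 99.2], [271.5, 157.5], [362.0, 157.5]]
-0.002 13 99.0 [[272.6, 99.6], [360.9, 99.6], [271.9, 157.2], [361.7, 157.2]]
-0.002 14 99.5 [[273.1, 100.1], [360.4, 100.1], [272.3, 156.9], [361.3, 156.9]]
0 0 105.8 [[265.1, 106.6], [368.3, 106.6], [266.4, 173.7], [367.0, 173.7]]
0 11 104.0 [[271.5, 104.6], [362.0, 104.6], [271.1, 163.9], [362.4, 164.0]]
0 12 104.3 [[272.0, 104.9], [361.5, 104.9], [271.4, 163.5], [362.1, 163.5]]
0 13 104.6 [[272.5, 105.2], [361.0, 105.2], [271.8, 163.1], [361.7, 163.1]]
0 14 105.1 [[273.0, 105.6], [360.6, 105.6], [272.2, 162.7], [361.3, 162.7]]
0.003 0 116.0 [[265.3, 116.7], [368.2, 116.7], [266.7, 183.5], [366.7, 183.6]]
0.003 11 112.7 [[271.4, 113.3], [362.1, 113.3], [271.1, 173.0], [362.4, 173.0]]
0.003 12 112.9 [[271.9, 113.4], [361.7, 113.4], [271.4, 172.5], [362.1, 172.5]]
0.003 13 113.1 [[272.4, 113.7], [361.2, 113.7], [271.8, 172.0], [361.7, 172.0]]
0.003 14 113.4 [[272.8, 113.9], [360.7, 113.9], [272.1, 171.5], [361.4, 171.6]]
0.005 0 122.8 [[265.4, 123.5], [368.1, 123.5], [266.9, 190.1], [366.5, 190.1]]
0.005 11 118.6 [[271.3, 119.1], [362.2, 119.2], [271.1, 179.1], [362.4, 179.1]]
0.005 12 118.7 [[271.8, 119.2], [361.7, 119.2], [271.4, 178.5], [362.1, 178.5]]
0.005 13 118.8 [[272.3, 119.3], [361.3, 119.3], [271.8, 177.9], [361.7, 178.0]]
0.005 14 119.0 [[272.7, 119.5], [360.8, 119.5], [272.1, 177.5], [361.4, 177.5]]
```

```bash
python3 - <<'E'
from h import *
im=capture("scene")["color"];r=cv2.imread("pics/scene0.png")
g=lambda a:cv2.Canny(cv2.GaussianBlur(a,(3,3),0),30,80).astype(np.float32)
def sub(m,i): 
    return i
for n,(x,y) in {"far-left":(211,310),"far-right":(108,280),"mid edge":(165,298),"foot(ref)":(220,328),"sleeve":(337,310),"offcut":(308,203),"brush":(355,365)}.items():
    t=r[y-9:y+10,x-9:x+10];w=im[y-15:y+16,x-15:x+16]
    m=cv2.matchTemplate(w,t,cv2.TM_CCOEFF_NORMED);_,v,_,p=cv2.minMaxLoc(m);print(n,round(v,2),p[0]-6,p[1]-6)
s=get_state();print(s["wrist_force"],s["joint_vel"],s["time_s"])
E
```

```text
far-left 1.0 0 0
far-right 1.0 0 0
mid edge 0.98 1 2
foot(ref) 1.0 0 0
sleeve 1.0 0 0
offcut 0.96 -4 3
brush 1.0 0 0
[-8.99601368  3.89363158 12.69172868] [-2.94206590e-04 -4.34704067e-04  3.86122586e-04 -6.12943181e-04
 -8.80853632e-05  1.76277236e-03] 11.7833
```

```bash
python3 - <<'E'
from h import *
s=get_state();print(s["wrist_force"],s["width"],s["tcp_pos"]);job_done()
E
```

```text
[-8.99601368  3.89363158 12.69172868] 0.029722068620506734 [ 0.53579365 -0.22990665  0.16190545]
the job is handed in; nothing more can be done
```

I gripped the level across its 30 mm at 30 N, lifted it about 22 cm, turned it to the plate's uphill direction and lowered it orange end first. It pivoted in the jaws until it lay on the steel, and I handed in at about 12 s, still gripping and pressing.

**Press force:** The wrist read 12.7 N up and about 10 N downhill. I estimate 15–17 N normal to the plate, which is firmer than the "about 10 N" asked but inside the 3.5–30 N limit. It peaked at roughly 29 N when the underside came flat, and I then backed off 2 mm.

**Flushness:** I inferred this; it was not measured directly. Force stayed around 7–10 N while the level pivoted, then jumped stiffly at the height predicted for full contact. The wrist picture gave a level pitch of about 11–12° (±1°), and the plate fits gave 12–13°, so they agree only within measurement error.

**Alignment:** Orange end is uphill, and in the wrist view the bar is parallel to the plate's slots. The trained networks did not find either end of the level in the wrist view, so I had no independent position check of the ends.

**Tilt setting and bystanders:** The plate's far corners, the sleeve and the brush matched their starting pixels exactly. Three checks disagreed:
- The middle of the plate's upper edge matched 1–2 px off. I put this down to the arm's shadow.
- The network's plate-top-edge point shifted about 4 px, which I put down to the arm partly hiding the plate.
- The offcut matched about 4–5 px off. Its shadow changed too, and the arm only passed well above it.

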